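# Let the sole jig out one hole and load a child's clog sole

## Robot

A 6-joint arm with a two-finger parallel gripper is mounted at the origin on the work surface. World frame = base frame: x ahead of the robot, y to its left, z up, the work surface at z = 0. Lengths are in m, angles in rad, forces in N, time in s.
With the tool pointing down it reaches from about 0.35 to 0.975 m from the base axis. Payload 4.9 kg.
Tool frame: the origin (TCP) lies at the very end of the fingers, on their centre line; the grasp point (between the pads) lies ctrl.grip_point_offset behind it (ctrl.grip_point_offset is the distance from the TCP to the grasp point, in m); z points along the fingers, y is the direction in which the jaws open and shut (so a half turn about z gives the same grasp; the last joint's range is limited). The gripper opens to 85 mm and grips with 20 to 120 N. Pads are 22 mm wide; open, the fingers measure 114 mm over their backs; the gripper's body (76 mm by 85 mm) begins 54 mm behind the grasp point. The pads swing forward as they close: fully open they stand 13 mm farther back than shut.
Start: joints at [-1.309, 0.053, 1.613, -0, 1.476, -0.119], TCP at [0.232, -0.58, 0.231] pointing down, gripper open.
Joint ranges: [-3.01, 3.01], [-1.01, 2.22], [0.06, 2.58], [-1.02, 4.17], [0.09, 2.62], [-3.14, 3.14]. Speed limits (rad/s): [2.57, 2.57, 3.14, 3.14, 3.14, 3.14].

## Interface

Orientations are given as a rotation vector (axis times angle).
In Python, from station import ctrl gives the robot as it stands. The module is installed in compiled form; this text tells all that it offers.
- The arm moves only by the shell command python3 -m creep 'ROWS' [FORCE]. ROWS is JSON, a list of rows, each a list of 5 numbers: the closure in counts, from 0 (fully open) to 255 (shut), then the shift along the tool's x, y, z in mm, then the turn about the tool's z in rad. A call has 1 to 12 rows; each row is the pose to reach, as a shift and turn from the pose commanded when the call began, along the tool's axes at that moment; what a row does not reach only later rows make up. A row lasts 1/12 s, in which the tool goes at most 41.7 mm and 7.16 degrees, less where a joint would pass 70% of its speed; a pose out of reach is approached as far as the arm can. A call with a gripper value outside its range is refused whole. The fingers move at their own pace and stop on an object; FORCE is the grip in N (left out, the last holds). Time passes only in rows, so rows that repeat a pose let the fingers close. It gives the time, the measured TCP pose, the force and the opening at its end, in the units of the state.
- ctrl.get_obs(): the state, without advancing time (a new reading comes with each control period).
- ctrl.get_image(name): name is "scene" or "side" or "wrist"; returns the picture (400x640x3 uint8, red, green, blue); there is no depth.
- ctrl.calibration(name): a dict with "fx", "fy", "cx", "cy" (pixels), "R" (3x3) and "t" (3): a world point X has camera coordinates R X + t. Camera axes: x right, y down, z forward; pixel columns grow to the right and rows downward; lengths in m; the calibration is good to about 2 mm. A picture is of the moment at which its call begins: read the wrist's pose just before it. calibration takes no time and is no camera call; for the wrist camera it gives the pose at the moment of the call.
- ctrl.finish_job(): hands the job in, once; it reports no verdict.
Trained networks look in the newest picture that a camera, given by its name, has taken for a name from the list of things; names that differ only in an ending like _2 or _b are one class to them, and where a whole thing is asked for, a point or a joint stands for the part that bears it (a point fixed in the world has none). Each returns a list of dicts, best first, with "conf" (0 to 1); they miss things now and then, are a little off and sometimes report something else, mostly with a low value. They report only what shows in the picture. A call takes as long as a camera call. They do not tell look-alikes from the thing itself.
- ctrl.boxes_of(camera, label): "rect" ([left, top, width, height] in pixels, round what is visible of it).
- ctrl.outline_of(camera, label): "mask" (400x640 bool, what is visible of it) and "rect" ([left, top, width, height] in pixels, round what is visible of it).
The state is a dict: "t": time; "q": joint angles; "dq": joint speeds; "effort": joint torques, N m; "tool_pos": TCP position; "tool_rot": TCP orientation; "contact_force": force on the tool from outside, world axes, zero at the start; "wrist_torque": the same for the moment, N m; "opening": finger opening in m.
Only numpy, scipy, OpenCV 4.12 (cv2) and the standard library are available. Lean on these libraries where they do the work, as an engineer would, in place of code of your own. Each camera call takes 0.05 s, during which the arm holds its last target. There are 200 camera calls.

## Task

The sole jig on the bench is still set for an infant's clog. Squeeze the twin spring buttons of its telescoping toe stop, slide the sleeve back towards the end bracket just one hole, until both buttons click out again through the next pair of holes, and never force the sleeve against the buttons. Then lay the small clog sole flat and straight in the jig, right way up, heel to the heel block between its two dowels and toe to the toe stop, let go of it, and leave the other things on the bench where they are.

Things in the scene. Friction and masses are not known exactly. Their poses are not given: they have to be found in the camera images.
- jig: (Sizes here in mm.) Sole jig, fixed: plywood board 470 x 120 x 18. Origin: middle of the board's underside; x runs along it from heel block to end bracket, z up. Heel block's face at x=-195 (block 45 tall). Heel dowels 12 dia, 26 tall, at x=-165, y=+-40. Square inner tube 25 wide, axis along x at y=0, z=68, from x=45 to an upright bracket at x=202. Sole bed: board top, z=18.
- sleeve (a joint): Slide of the outer tube (sleeve) along the jig's x, m: 0 = locked in its first hole pair (start); grows towards the end bracket. Next click 38 to 66 mm on, differs from jig to jig: to be felt. Aluminium, 32 wide and high, wall 3, from about 110 before the first hole pair to 28 behind it; 3 hole pairs, 14.5 dia, in its two sides. Drags 5 to 8 N. Play +-1.3 mm when locked.
- button_a (a joint): Spring button on the jig's +y side of the inner tube, m pressed in: 0 = fully out (locks), 0.005 = flush with the sleeve's side, 0.008 = under its wall. 12 dia, blunt cone nose, stands 5 proud, at jig x=62, z=68; does not travel with the sleeve. Spring 2.5 N, 4 N at flush. Held flush while the sleeve is moved along, with 15 to 25 N, its nose slips under the wall.
- button_b (a joint): The same button on the jig's -y side; press both at once. Tip to tip they measure 42 across, 32 squeezed flush. Standing out, they lock the sleeve: pushing it on against one with over 10 N (some 25 N on the sleeve) is forcing it. When they click out the drag drops for some mm, then the sleeve stops dead.
- button_a_tip (a point): Tip of button_a, where a finger presses it (goes in with it).
- button_b_tip (a point): Tip of button_b.
- toe_face (a point): Point at mid width on the toe stop's rubber face, 38 above the bench; it looks to the heel block. The stop is a plate 60 wide, 10 thick, from 22 to 88 above the bench, on the sleeve's end; it moves with the sleeve.
- child_sole: Small wooden clog sole, loose, 178 long, 68 wide at the ball, 46 at the waist, 27 to 37 thick, about 150 g. Origin: on the underside's plane at mid length and mid width; x from heel to toe, z up.
- sole_waist (a point): Middle of the sole's waist, 14 mm behind its origin and 20 above the underside: the place to grasp it across (46 mm wide).
- sole_toe (a point): Front end of the sole, at the toe (89 mm before the origin).
- adult_sole_a: Grown-up's clog sole, 255 long, a bystander.
- adult_sole_b: Another grown-up's clog sole, 262 long, a bystander.
- hammer: Hammer, 290 long, a bystander.
- brush: Hand brush, a bystander.
- nail_jar: Glass jar with a steel cap, 64 dia, 85 tall, a bystander.
- tack_tin: Round steel tin, 76 dia, 50 tall, a bystander.
- size_stick: Wooden measuring stick, 260 long, a bystander.
- offcut: Block of wood, 100 x 55 x 45, a bystander.
Things that resemble listed ones, but are neither listed nor needed, are in the scene too. Leave any grey look-alike of the child_sole alone.

How it is judged:
By the outcome, as a careful person would: the job done as asked, in the order asked, and still so for the second after the job is handed in, with the robot touching nothing.
It also fails if it takes over 51 s, if anything falls off the work surface, if the arm or the gripper's body presses on something with over 40 N, if the wrist force passes 120 N, or if a joint passes its speed limit or range.

## Working session

There is one attempt and no reset: what is moved stays moved. The work goes in short steps, Python scripts to look and compute and a shell command to move; the robot and the scene stay as the last step left them, time stands still between calls to the robot, and variables do not carry over. Pictures are saved under pics/ and viewed, about 8 in all and at most 12, crops included, and the job is handed in when it is done.

```bash
mkdir -p pics; cat > h.py <<'E'
import numpy as np, cv2
from station import ctrl
from scipy.spatial.transform import Rotation as R
def ray(cam,uv,c=None):
    c=c or ctrl.calibration(cam); Rm=np.array(c["R"]); t=np.array(c["t"])
    d=Rm.T@np.array([(uv[0]-c["cx"])/c["fx"],(uv[1]-c["cy"])/c["fy"],1]); return -Rm.T@t,d
def onz(cam,uv,z,c=None):
    o,d=ray(cam,uv,c); return o+d*(z-o[2])/d[2]
def proj(cam,X,c=None):
    c=c or ctrl.calibration(cam); p=np.array(c["R"])@np.array(X)+np.array(c["t"]); return np.array([c["fx"]*p[0]/p[2]+c["cx"],c["fy"]*p[1]/p[2]+c["cy"]])
def snap(cam,f):
    im=ctrl.get_image(cam); cv2.imwrite("pics/"+f,im[:,:,::-1]); return im
E
python3 - <<'E'
from h import *
print(ctrl.get_obs(), ctrl.grip_point_offset)
a=snap("scene","s0.png");b=snap("side","d0.png")
for cam in("scene","side"):
    c=ctrl.calibration(cam);print(cam,"pos",-np.array(c["R"]).T@np.array(c["t"]),c["fx"])
    for l in("jig","child_sole","toe_face","button_a_tip","button_b_tip","sole_toe","sleeve"):
        print(l,[(round(x["conf"],2),x["rect"]) for x in ctrl.boxes_of(cam,l)][:4])
E
```

```text
{'t': 0.0, 'q': array([-1.30896246e+00,  5.33186243e-02,  1.61431568e+00, -1.91876865e-05,
        1.47599541e+00, -1.18997155e-01]), 'dq': array([ 7.78925693e-05,  1.10919515e-04,  2.28668249e-03,  4.67411632e-04,
       -8.54448960e-06,  2.40004468e-05]), 'effort': array([-5.11965281e-04, -3.93688238e+01, -3.70175672e+01, -9.79650622e-05,
        7.12157664e-03,  8.62424713e-06]), 'tool_pos': array([ 0.23213998, -0.57960946,  0.23007378]), 'tool_rot': array([-3.08281613e+00, -5.94218064e-01,  2.58089034e-04]), 'contact_force': array([ 0.36212903, -0.6015186 , -0.68489357]), 'wrist_torque': array([ 0.02856598,  0.01937518, -0.0209027 ]), 'opening': 0.0851424507476915} 0.0187
scene pos [ 1.15193115 -0.74991272  0.84274564] 437.29601306620276
jig [(0.85, [262.0, 174.2, 145.3, 110.3])]
child_sole [(0.88, [261.3, 161.9, 30.1, 40.7]), (0.85, [215.7, 208.0, 52.5, 41.5])]
toe_face [(0.73, [317.3, 204.9, 38.4, 38.3])]
button_a_tip []
button_b_tip []
sole_toe [(0.79, [211.4, 205.1, 58.1, 45.0]), (0.65, [266.2, 164.3, 24.6, 36.5]), (0.55, [317.6, 200.3, 38.7, 40.3])]
sleeve [(0.74, [321.8, 192.7, 46.9, 45.9])]
side pos [0.16211467 0.91143386 0.95471643] 461.67885527123906
jig [(0.69, [224.1, 161.5, 118.8, 116.4])]
child_sole [(0.64, [354.4, 232.3, 47.2, 45.3]), (0.63, [273.2, 302.1, 109.8, 47.4]), (0.56, [359.8, 178.7, 37.9, 40.6])]
toe_face [(0.65, [282.2, 186.3, 29.6, 30.2])]
button_a_tip []
button_b_tip [(0.7, [357.8, 180.8, 36.6, 37.1]), (0.37, [178.6, 199.9, 78.1, 72.9])]
sole_toe [(0.66, [358.6, 180.9, 37.4, 37.5])]
sleeve [(0.59, [356.7, 180.2, 40.4, 36.7]), (0.58, [266.7, 186.8, 44.9, 37.9])]
```

View pics/s0.png

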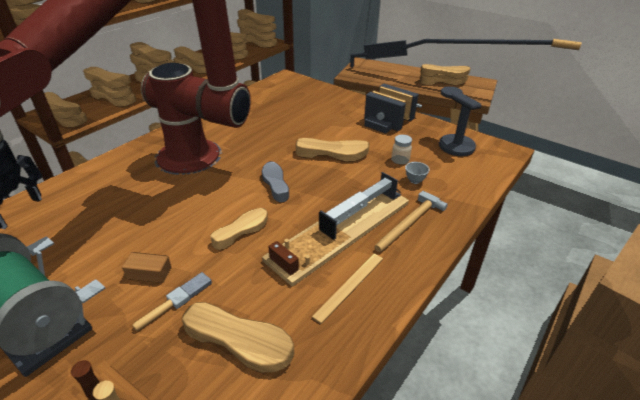

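View pics/d0.png

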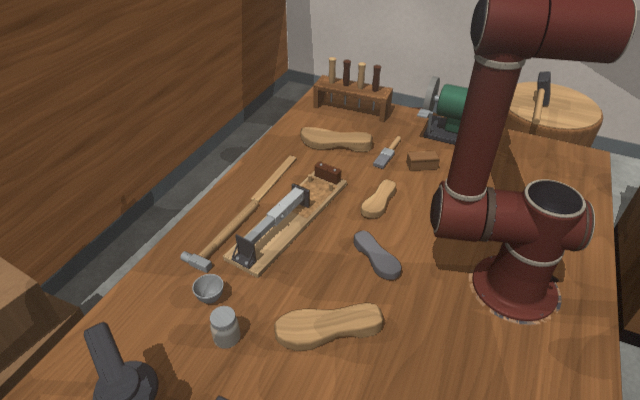

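Scene: the jig lies at about (335,230), with heel block at (284,257) and toe stop at (328,223). Sole candidates are the wooden one at (240,228) in scene, (378,199) in side, and the grey one at (275,182). The wooden one fits and the grey one is the look-alike. I'll confirm this in an enlarged crop, which also gives me the jig corners.

```bash
python3 - <<'E'
from h import *
a=cv2.imread("pics/s0.png")[160:290,205:420];b=cv2.imread("pics/d0.png")[150:280,215:410]
A=cv2.resize(a,None,fx=3.7,fy=3.7,interpolation=3)[:,:800]
cv2.imwrite("pics/c1.png",A[:600])
for cam,f in(("scene","s"),("side","d")):
    for l in("child_sole","jig"):
        for r in ctrl.outline_of(cam,l)[:3]:
            m=r["mask"].astype(np.uint8); ys,xs=np.nonzero(m)
            P=np.array([onz(cam,(u,v),0.018 )[:2] for u,v in zip(xs,ys)])
            rc=cv2.minAreaRect((P*1000).astype(np.float32)); print(cam,l,round(r["conf"],2),r["rect"],rc)
E
```

```text
scene child_sole 0.85 [261.2, 161.5, 29.7, 42.0] ((359.1476135253906, 58.69020462036133), (72.59689331054688, 224.56369018554688), 53.72828674316406)
scene child_sole 0.63 [212.0, 206.7, 56.5, 42.0] ((433.1000671386719, -165.09014892578125), (192.1305694580078, 80.75927734375), 78.59278106689453)Traceback (most recent call last):
  File "<stdin>", line 9, in <module>
  File "h.py", line 8, in onz
    o,d=ray(cam,uv,c); return o+d*(z-o[2])/d[2]
        ~~~^^^^^^^^^^
  File "h.py", line 5, in ray
    c=c or ctrl.calibration(cam); Rm=np.array(c["R"]); t=np.array(c["t"])
           ~~~~~~~~~~~~~~~~^^^^^
ValueError: time passes only in moves, steps and waits
```

View pics/c1.png

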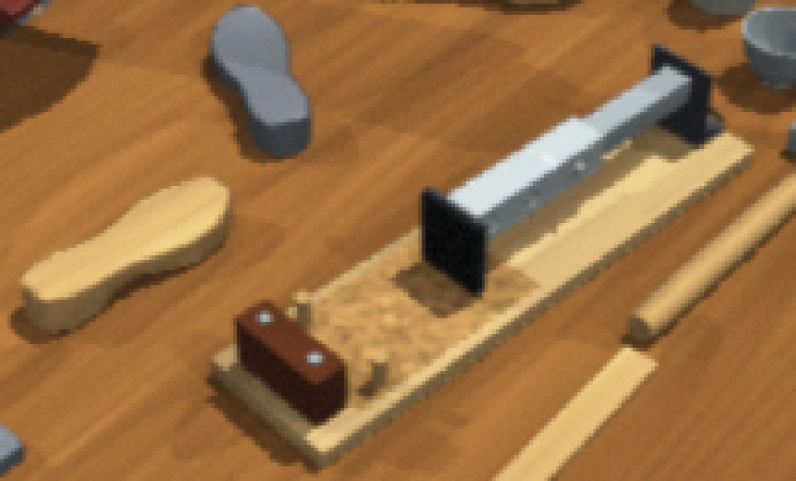

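The crop shows the wooden sole at crop (125,255), right way up, with the grey look-alike at (262,80). The jig board's top corners are at crop (213,360), (318,455) and (752,148).

```bash
python3 - <<'E'
from h import *
from scipy.optimize import least_squares
C=ctrl.calibration("scene")
px=np.array([[213,362],[318,452],[752,147],[423,190],[487,228],[483,292],[236,308],[347,372]])/3.7+[205,160]
loc=lambda s:np.array([[-.235,.06,.018],[-.235,-.06,.018],[.235,-.06,.018],[s,.03,.088],[s,-.03,.088],[s,-.03,.022]])
def W(p,L):
    c,s=np.cos(p[2]),np.sin(p[2]); return L@np.array([[c,s,0],[-s,c,0],[0,0,1]])+[p[0],p[1],0]
f=lambda p:(np.array([proj("scene",x,C) for x in W(p,loc(p[3]))])-px[:6]).ravel()
for h in(0,):
    r=least_squares(f,[.6,-.1,1,-.05]);print(r.x,r.fun.round(1))
print([onz("scene",q,.018,C) for q in px[:3]])
# wooden sole outline points
for q in([23,280],[228,195]): print(onz("scene",np.array(q)/3.7+[205,160],.03,C))
print(ctrl.get_obs()["t"])
E
```

```text
[ 0.65104061  0.01140996  1.43046873 -0.0529899 ] [-1.3 -0.7  1.1  1.   0.5 -0.2  0.6 -0.9 -0.6 -0.4 -0.3  0.7]
[array([ 0.56307541, -0.21251745,  0.018     ]), array([ 0.67345716, -0.22910168,  0.018     ]), array([0.74267065, 0.2338526 , 0.018     ])]
[ 0.40688277 -0.24602744  0.03      ]
[ 0.45888251 -0.08405882  0.03      ]
0.9
```

```bash
python3 -m creep '[[0,639,-447,0,-1.05],[0,639,-447,0,-1.05],[0,639,-447,0,-1.05],[0,639,-447,0,-1.05],[0,639,-447,0,-1.05],[0,639,-447,0,-1.05],[0,639,-447,0,-1.05],[0,639,-447,0,-1.05],[0,639,-447,0,-1.05],[0,639,-447,0,-1.05],[0,639,-447,0,-1.05],[0,639,-447,0,-1.05]]' 30; python3 - <<'E'
from h import *
o=ctrl.get_obs();p=o["tool_pos"];Rm=R.from_rotvec(o["tool_rot"]).as_matrix()
print(p,Rm.round(3)); snap("wrist","w1.png")
d=np.array([.655,.04,.23])-p;print(Rm.T@d*1000); C=ctrl.calibration("wrist");print(C["fx"],-np.array(C["R"]).T@C["t"])
for X in([.66,.073,.084],[.43,-.165,.03]):print(proj("wrist",X,C))
E
```

```text
t: 1.9
tool_pos: [0.5069, -0.1599, 0.2317]
tool_rot: [2.371, 2.06, 0.001]
contact_force: [0.7, -1.1, -0.1]
opening: 0.0855
[ 0.50694741 -0.15992978  0.23171232] [[ 0.14   0.99   0.001]
 [ 0.99  -0.14  -0.   ]
 [-0.     0.001 -1.   ]]
[218.63288455 118.70557084   1.7509674 ]
309.95266495614095 [ 0.51998001 -0.07756483  0.37443869]
[ 479.1396805  -138.36122938]
[250.66474306 190.95588676]
```

View pics/w1.png

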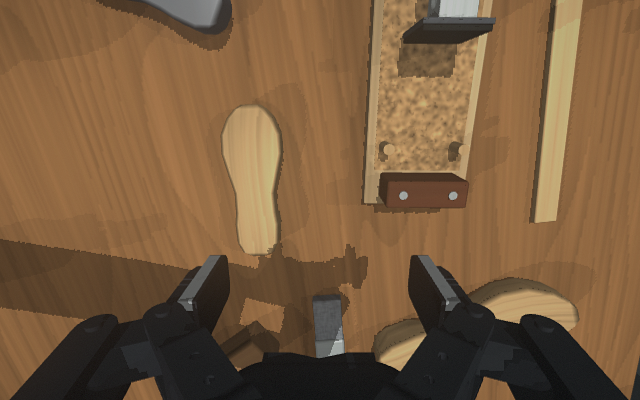

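```bash
python3 -m creep '[[0,170,119,0,0],[0,170,119,0,0],[0,170,119,0,0],[0,170,119,0,0],[0,170,119,0,0],[0,170,119,0,0],[0,170,119,0,0]]'; python3 - <<'E'
from h import *
o=ctrl.get_obs();C=ctrl.calibration("wrist");print(o["t"],o["tool_pos"]); snap("wrist","w2.png")
import json
json.dump({k:np.array(v).tolist() for k,v in C.items()},open("w2.json","w"))
for l in("toe_face","button_a_tip","button_b_tip"): print(l,[(round(x["conf"],2),x["rect"]) for x in ctrl.boxes_of("wrist",l)][:3])
E
```

```text
t: 2.53
tool_pos: [0.6484, -0.0085, 0.2306]
tool_rot: [-2.368, -2.064, 0.001]
contact_force: [0.2, -1.1, 0.0]
opening: 0.0854
2.5333 [ 0.64840134 -0.00846516  0.23055114]
toe_face [(0.62, [282.6, 115.3, 65.4, 105.8])]
button_a_tip []
button_b_tip []
```

View pics/w2.png

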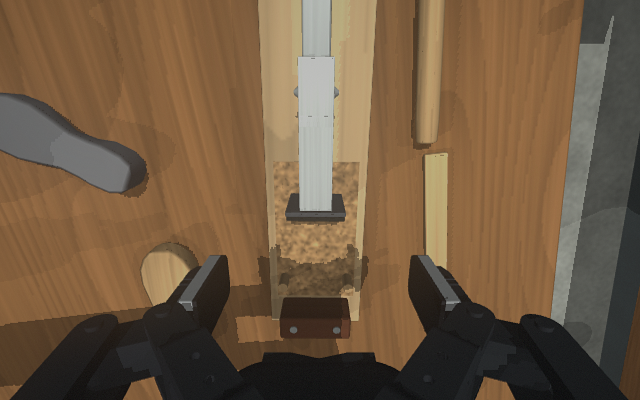

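w1 shows the wooden sole with its wide toe end up at (252,110) and heel at (258,250), so it points about along jig +x. w2 shows the buttons at (296,92) and (337,92), the sleeve (298–333, 58–210) and the toe plate at row ~212.

```bash
python3 - <<'E'
from h import *
import json
C=json.load(open("w2.json"))
g=lambda u,v,z:onz("wrist",(u,v),z,C)
bm=g(316.8,92.5,.068);print("btn mid",bm, "width",np.linalg.norm(g(296,92.5,.068)-g(338,92.5,.068)))
a,b=g(316,58,.084),g(315.5,195,.084)
d=a-b;print("sleeve axis",a,b,np.arctan2(d[1],d[0]),np.linalg.norm(d))
for L,Rr,v in((259,376.5,5),(263.5,370.5,120),(270,362,250)):
    print("board mid",(g(L,v,.018)+g(Rr,v,.018))/2, np.linalg.norm(g(L,v,.018)-g(Rr,v,.018)))
o=ctrl.get_obs();Rm=R.from_rotvec(o["tool_rot"]).as_matrix();p=o["tool_pos"]
print(np.arctan2(Rm[1,0],Rm[0,0]),Rm.T@(np.append(bm[:2],.047)-p)*1000)
print("fit",.651+.062*np.cos(1.43),.0114+.062*np.sin(1.43))
E
```

```text
btn mid [0.65815597 0.07509937 0.068     ] width 0.039105056165797396
sleeve axis [0.66141229 0.10249843 0.084     ] [ 0.64384968 -0.01873558  0.084     ] 1.4269317903488603 0.12249951066543802
board mid [0.67040167 0.15826961 0.018     ] 0.11779103516347834
board mid [0.6541519  0.04747178 0.018     ] 0.11899621854601136
board mid [ 0.6307086  -0.11105021  0.018     ] 0.11674850102782265
1.4294055433543784 [ 87.00688978  -1.27661876 184.51618251]
fit 0.6597005595624977 0.07278648274090502
```

```bash
python3 -m creep '[[0,40,0,0,0],[0,86,-1,0,0],[0,86,-1,0,0],[0,86,-1,40,0],[0,86,-1,80,0],[0,86,-1,120,0],[0,86,-1,160,0],[70,86,-1,184,0],[70,86,-1,184,0],[70,86,-1,184,0]]' 40; python3 - <<'E'
from h import *
C=ctrl.calibration("wrist");im=snap("wrist","w3.png");o=ctrl.get_obs();print(o["tool_pos"],o["contact_force"],o["opening"],o["t"])
cv2.imwrite("pics/w3c.png",cv2.resize(im[150:400,160:480,::-1],None,fx=2.2,fy=2.2))
E
```

```text
t: 3.57
tool_pos: [0.6573, 0.074, 0.0462]
tool_rot: [-2.371, -2.058, 0.004]
contact_force: [-0.6, 0.1, 0.4]
opening: 0.0619
[0.65937166 0.07423231 0.04889272] [ 0.93253128  0.18453915 -0.07366998] 0.062080711509267375 3.6167
```

View pics/w3c.png

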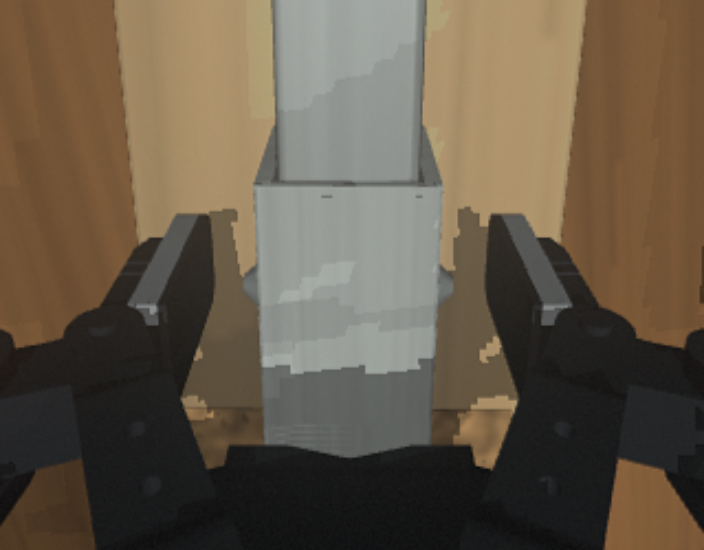

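```bash
python3 - <<'E'
from h import *
C=ctrl.calibration("wrist");o=ctrl.get_obs();Rm=R.from_rotvec(o["tool_rot"]).as_matrix()
for dx in(-11,0,11):
  for y in(-21,21):print(dx,y,(proj("wrist",o["tool_pos"]+Rm@np.array([dx/1e3,y/1e3,-.0187-.0023]),C)-[160,150])*2.2)
E
python3 -m creep '[[255,0,0,0,0],[255,0,0,0,0],[255,0,0,0,0],[255,0,0,0,0],[255,0,0,0,0],[255,0,0,0,0]]' 35
```

```text
-11 -21 [247.85117566 335.03867031]
-11 21 [448.68273039 334.97881526]
0 -21 [245.40797731 289.19612658]
0 21 [451.04927387 289.13114381]
11 -21 [242.84488745 241.10401848]
11 21 [453.53195688 241.0334706 ]
t: 4.12
tool_pos: [0.6573, 0.0755, 0.0501]
tool_rot: [-2.369, -2.059, 0.005]
contact_force: [-12.7, -0.7, 8.6]
opening: 0.0315
```

```bash
python3 -m creep '[[255,0,-0.5,-0.5,0],[255,0,-0.5,-0.5,0]]' 35; python3 -m creep '[[255,0,-0.5,-0.5,0],[255,0,-0.5,-0.5,0]]' 35
```

```text
t: 4.28
tool_pos: [0.6572, 0.0755, 0.0501]
tool_rot: [-2.37, -2.059, 0.003]
contact_force: [-8.4, -0.0, 5.9]
opening: 0.0316
t: 4.45
tool_pos: [0.6573, 0.0755, 0.0501]
tool_rot: [-2.371, -2.06, 0.001]
contact_force: [-6.3, -0.8, 3.2]
opening: 0.0319
```

```bash
python3 -m creep '[[255,0.5,-1,-0.6,0],[255,1,-1,-0.6,0],[255,1,-1,-0.6,0]]' 35; python3 -m creep '[[255,0.5,0,0,0],[255,1,0,0,0],[255,1,0,0,0]]' 35;  python3 -m creep '[[255,0.5,0,0,0],[255,1,0,0,0],[255,1,0,0,0]]' 35
```

```text
t: 4.7
tool_pos: [0.6573, 0.0755, 0.0501]
tool_rot: [2.37, 2.059, -0.001]
contact_force: [-2.4, -4.4, 2.5]
opening: 0.0315
t: 4.95
tool_pos: [0.6573, 0.0757, 0.0501]
tool_rot: [2.37, 2.059, -0.003]
contact_force: [-3.9, -7.4, 3.2]
opening: 0.0312
t: 5.2
tool_pos: [0.6574, 0.0765, 0.0502]
tool_rot: [2.37, 2.059, -0.003]
contact_force: [-3.6, -6.7, 1.3]
opening: 0.0313
```

```bash
for i in 1 2 ; do python3 -m creep '[[255,0.5,0,0,0],[255,1,0,0,0],[255,1,0,0,0]]' 35|egrep 'pos|force|open'; done;  python3 -m creep '[[255,0.5,0,0,0],[255,1,0,0,0],[255,1,0,0,0]]' 35|egrep 'pos|force|open'
```

```text
tool_pos: [0.6576, 0.0775, 0.0502]
contact_force: [-3.0, -7.4, 2.4]
opening: 0.0314
tool_pos: [0.6577, 0.0781, 0.0502]
contact_force: [-4.2, -8.2, 2.7]
opening: 0.0315
tool_pos: [0.6577, 0.0784, 0.0502]
contact_force: [-5.7, -10.3, 2.8]
opening: 0.0318
```

```bash
python3 -m creep '[[255,1,0,0,0],[255,1.5,0,0,0],[255,1.5,0,0,0]]' 35|egrep 'pos|force|open'; python3 -m creep '[[255,1,0,0,0],[255,1.5,0,0,0],[255,1.5,0,0,0]]' 35|egrep 'pos|force|open'
```

```text
tool_pos: [0.6578, 0.0789, 0.0501]
contact_force: [-5.8, -13.5, 3.9]
opening: 0.0315
tool_pos: [0.6579, 0.0798, 0.0501]
contact_force: [-4.8, -14.6, 3.0]
opening: 0.0317
```

```bash
python3 -m creep '[[255,1,0,0,0],[255,1.5,0,0,0],[255,1.5,0,0,0]]' 35|egrep 'pos|force|open'; python3 -m creep '[[255,1,0,0,0],[255,1.5,0,0,0],[255,1.5,0,0,0]]' 35|egrep 'pos|force|open'
```

```text
tool_pos: [0.6584, 0.0834, 0.0501]
contact_force: [-3.6, -4.2, 2.7]
opening: 0.0318
tool_pos: [0.6588, 0.0858, 0.0501]
contact_force: [-3.8, -4.7, 1.6]
opening: 0.0317
```

```bash
python3 -m creep '[[255,1,0,0,0],[255,2,0,0,0],[255,3,0,0,0],[255,4,0,0,0],[255,5,0,0,0],[255,6,0,0,0],[255,7,0,0,0],[255,8,0,0,0],[255,9,0,0,0],[255,10,0,0,0]]' 35|egrep 'pos|force|open'; python3 -m creep '[[255,1,0,0,0],[255,2,0,0,0],[255,3,0,0,0],[255,4,0,0,0],[255,5,0,0,0],[255,6,0,0,0],[255,7,0,0,0],[255,8,0,0,0],[255,9,0,0,0],[255,10,0,0,0]]' 35|egrep 'pos|force|open'
```

```text
tool_pos: [0.6602, 0.0956, 0.0502]
contact_force: [-3.3, -6.7, 2.1]
opening: 0.0314
tool_pos: [0.6617, 0.1054, 0.0501]
contact_force: [-3.2, -6.4, 2.7]
opening: 0.0317
```

```bash
python3 - <<'E'
from h import *
im=snap("wrist","w4.png");cv2.imwrite("pics/w4c.png",cv2.resize(im[150:400,160:480,::-1],None,fx=1.6,fy=1.6));o=ctrl.get_obs();print(o["tool_pos"],o["t"])
E
```

```text
[0.66171628 0.10573125 0.05015349] 8.6667
```

View pics/w4c.png

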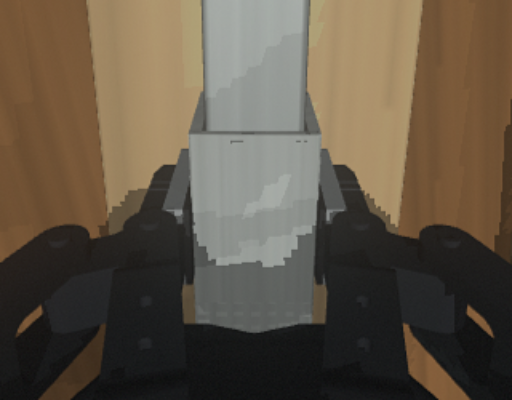

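```bash
python3 -m creep '[[255,1,0,0,0],[255,2,0,0,0],[255,3,0,0,0],[255,4,0,0,0],[255,5,0,0,0]]' 35|egrep 'pos|force'; for i in 1 2 3 4; do python3 -m creep '[[255,0.5,0,0,0],[255,1,0,0,0]]' 35|egrep 'pos|force'; done
```

```text
tool_pos: [0.6624, 0.1104, 0.0501]
contact_force: [-2.4, -6.8, 3.3]
tool_pos: [0.6625, 0.1115, 0.0501]
contact_force: [-3.2, -5.5, 1.4]
tool_pos: [0.6627, 0.1125, 0.0501]
contact_force: [-2.7, -6.4, 1.6]
tool_pos: [0.6628, 0.1135, 0.0501]
contact_force: [-2.7, -5.7, 1.8]
tool_pos: [0.663, 0.1144, 0.0501]
contact_force: [-2.1, -5.9, 1.2]
```

```bash
for i in 1 2 3 4 ; do python3 -m creep '[[255,0.5,0,0,0],[255,1,0,0,0]]' 35|egrep 'pos|force'; done
```

```text
tool_pos: [0.6631, 0.1154, 0.0501]
contact_force: [-3.2, -6.1, 2.7]
tool_pos: [0.6633, 0.1164, 0.0501]
contact_force: [-2.6, -5.5, 2.0]
tool_pos: [0.6634, 0.1174, 0.0501]
contact_force: [-2.8, -6.8, 2.3]
tool_pos: [0.6635, 0.1184, 0.0501]
contact_force: [-2.6, -6.0, 1.5]
```

```bash
for i in 1 2 3 ; do python3 -m creep '[[255,0.5,0,0,0],[255,1,0,0,0]]' 35|egrep 'pos|force'; done
```

```text
tool_pos: [0.6637, 0.1194, 0.0501]
contact_force: [-2.9, -6.6, 1.7]
tool_pos: [0.6639, 0.1204, 0.0501]
contact_force: [-2.8, -6.3, 1.5]
tool_pos: [0.6642, 0.1225, 0.0501]
contact_force: [-1.2, 1.7, 0.6]
```

```bash
for i in 1 2 3 ; do python3 -m creep '[[255,0.5,0,0,0],[255,1,0,0,0],[255,1,0,0,0]]' 35|egrep 'pos|force'; done
```

```text
tool_pos: [0.6645, 0.1249, 0.0501]
contact_force: [-0.4, 2.6, 3.0]
tool_pos: [0.6646, 0.1253, 0.0501]
contact_force: [-0.6, 0.4, 5.6]
tool_pos: [0.6646, 0.1254, 0.0501]
contact_force: [-1.6, -1.6, 6.5]
```

```bash
python3 -m creep '[[255,-1.5,0,0,0],[255,-2,0,0,0],[60,-2,0,0,0],[0,-2,0,0,0],[0,-2,0,0,0],[0,-2,0,0,0],[0,-2,0,-40,0],[0,-2,0,-80,0],[0,-40,0,-120,0],[0,-80,0,-160,0],[0,-120,0,-180,0],[0,-135,0,-180,0]]' 35; python3 -m creep '[[0,0,0,0,0],[0,0,0,0,0]]'; python3 - <<'E'
from h import *
import json
C=ctrl.calibration("wrist");im=snap("wrist","w5.png");o=ctrl.get_obs();print(o["tool_pos"],o["t"])
json.dump({k:np.array(v).tolist() for k,v in C.items()},open("w5.json","w"))
cv2.imwrite("pics/w5c.png",cv2.resize(im[:360,230:400,::-1],None,fx=1.66*2,fy=1.66,interpolation=2) if 0 else cv2.resize(im[0:230,200:440,::-1],None,fx=2.6,fy=2.6,interpolation=2))
E
```

```text
t: 12.67
tool_pos: [0.6459, -0.0065, 0.2316]
tool_rot: [2.367, 2.061, 0.004]
contact_force: [0.2, -0.1, 1.5]
opening: 0.0854
t: 12.83
tool_pos: [0.6458, -0.0078, 0.2297]
tool_rot: [2.373, 2.055, 0.003]
contact_force: [0.3, 1.9, -0.7]
opening: 0.0854
[ 0.64514621 -0.00639295  0.2279925 ] 12.8833
```

View pics/w5c.png

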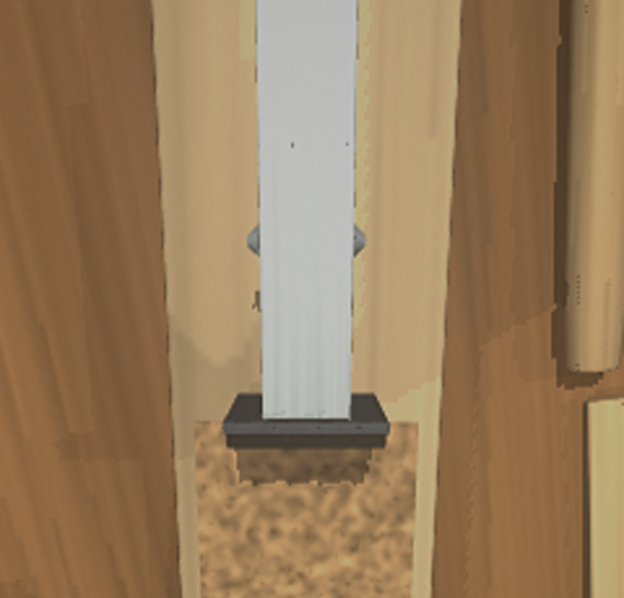

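w5 shows both buttons standing out at crop (253,240) and (360,240). The toe plate's front top edge is at crop row 447. Next I'll compute the toe face and the sole pose from w1.

```bash
python3 - <<'E'
from h import *
import json
C=json.load(open("w5.json"));C2=json.load(open("w2.json"))
g=lambda u,v,z,c=C:onz("wrist",(u,v),z,c)
q=lambda x,y:(200+x/2.6,y/2.6)
al=1.427;ex=np.array([np.cos(al),np.sin(al)])
f=g(*q(306.5,446),.088);b=g(*q(306.5,240),.068)
print("toe",f,"btn",b,"toe jig x",62+1000*(f-b)[:2]@ex)
f2=g(315.5,220,.088,C2);b2=g(316.8,92.5,.068,C2);print("before",62+1000*(f2-b2)[:2]@ex)
# heel block top edge front in w2: row ~298 ; heel block corners
for z in(.045,.063):print("block front",z,62+1000*(g(315,298,z,C2)-b2)[:2]@ex, [g(u,298,z,C2)[:2] for u in(281,350)])
E
```

```text
toe [0.64761649 0.00576823 0.088     ] btn [0.65779824 0.07565715 0.068     ] toe jig x -8.626663413190514
before -57.48611684612483
block front 0.045 -178.13457525856757 [array([ 0.58082884, -0.15665887]), array([ 0.66538165, -0.16826047])]
block front 0.063 -165.29647537771413 [array([ 0.58513985, -0.14429375]), array([ 0.66505075, -0.15525843])]
```

```bash
python3 -m creep '[[0,-210,-177,0,0],[0,-210,-177,0,0],[0,-210,-177,0,0],[0,-210,-177,0,0],[0,-210,-177,0,0],[0,-210,-177,0,0],[0,-210,-177,0,0],[0,-210,-177,0,0],[0,-210,-177,0,0],[0,-210,-177,0,0]]'; python3 - <<'E'
from h import *
import json
C=ctrl.calibration("wrist");im=snap("wrist","w6.png");o=ctrl.get_obs();print(o["tool_pos"],o["t"])
json.dump({k:np.array(v).tolist() for k,v in C.items()},open("w6.json","w"))
for r in ctrl.outline_of("wrist","child_sole")[:3]:
    m=r["mask"].astype(np.uint8);print(r["conf"],r["rect"],m.sum())
    ys,xs=np.nonzero(m);P=np.array([onz("wrist",(u,v),.03,C)[:2] for u,v in zip(xs,ys)])*1000
    c=P.mean(0);w,V=np.linalg.eigh(np.cov((P-c).T));a=V[:,1]*np.sign(V[1,1]);n=np.array([-a[1],a[0]])
    s=(P-c)@a;t=(P-c)@n;print("c",c,"ang",np.arctan2(a[1],a[0]),s.min(),s.max())
    for k in np.arange(-90,91,10):
        q=t[abs(s-k)<3]
        if len(q):print(k,round(q.min(),1),round(q.max(),1),round(np.ptp(q),1),"mid",(c+a*k+n*(q.min()+q.max())/2).round(1))
E
```

```text
t: 13.72
tool_pos: [0.441, -0.1879, 0.2271]
tool_rot: [-2.369, -2.061, -0.0]
contact_force: [0.1, -0.1, 0.3]
opening: 0.0857
[ 0.44124372 -0.18782043  0.22723895] 13.7667
0.82 [276.6, 65.8, 60.0, 164.3] 7624
c [ 431.58047545 -155.14502383] ang 1.4405072812215904 -99.34401720740976 79.42357675854429
-90 -21.6 19.5 41.1 mid [ 421.  -244.5]
-80 -25.2 23.8 48.9 mid [ 421.9 -234.6]
-70 -24.0 23.6 47.6 mid [ 422.7 -224.6]
-60 -24.0 24.4 48.3 mid [ 423.6 -214.6]
-50 -24.0 23.9 47.9 mid [ 425.1 -204.7]
-40 -22.9 22.4 45.3 mid [ 426.6 -194.8]
-30 -22.9 23.1 46.0 mid [ 427.6 -184.9]
-20 -21.8 23.6 45.4 mid [ 428.1 -174.9]
-10 -24.0 25.5 49.5 mid [ 429.5 -165. ]
0 -26.1 28.3 54.4 mid [ 430.5 -155. ]
10 -28.3 30.0 58.3 mid [ 432.  -145.1]
20 -31.4 32.6 64.1 mid [ 433.6 -135.2]
30 -32.5 33.4 65.9 mid [ 435.  -125.3]
40 -32.4 32.9 65.3 mid [ 436.5 -115.4]
50 -31.3 31.3 62.6 mid [ 438.  -105.6]
60 -28.1 26.7 54.8 mid [440.1 -95.7]
70 -22.9 20.1 43.0 mid [442.1 -85.9]
80 -12.8 8.5 21.3 mid [444.1 -76.1]
```

View pics/w6.png

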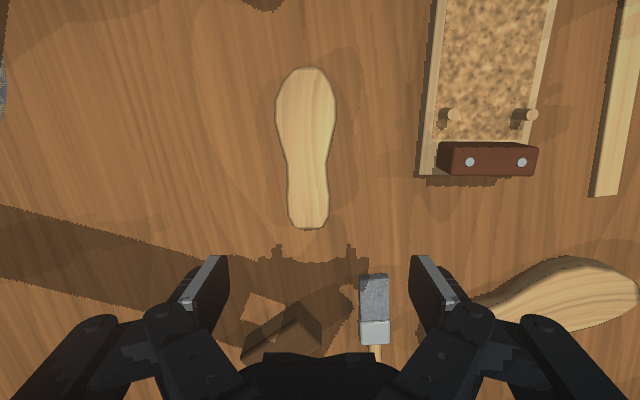

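The outline is 178.8 mm long with a 46 mm waist, so this is the child sole, toe towards +y. I'll grasp it across the waist at (0.428, -0.179).

```bash
python3 -m creep '[[0,7,-14.5,40,-0.013],[0,7,-14.5,80,-0.013],[0,7,-14.5,120,-0.013],[0,7,-14.5,160,-0.013],[0,7,-14.5,195,-0.013],[0,7,-14.5,205,-0.013],[0,7,-14.5,215,-0.013],[0,7,-14.5,219,-0.013],[0,7,-14.5,219,-0.013]]' 30; python3 -m creep '[[60,0,0,0,0],[90,0,0,0,0],[255,0,0,0,0],[255,0,0,0,0],[255,0,0,0,0],[255,0,0,0,0],[255,0,0,0,0]]' 35
```

```text
t: 14.57
tool_pos: [0.4284, -0.1803, 0.0099]
tool_rot: [2.356, 2.076, 0.001]
contact_force: [0.4, -0.1, -0.6]
opening: 0.0855
t: 15.15
tool_pos: [0.4288, -0.1809, 0.0111]
tool_rot: [2.356, 2.074, 0.002]
contact_force: [0.6, 1.0, 6.2]
opening: 0.046
```

```bash
python3 - <<'E'
from h import *
import json
C=json.load(open("w6.json"));al=1.4265;ex=np.array([np.cos(al),np.sin(al)]);ey=np.array([-ex[1],ex[0]])
im=cv2.imread("pics/w6.png");cv2.imwrite("pics/w6c.png",cv2.resize(im[85:195,405:560],None,fx=5,fy=5,interpolation=2))
S=np.array([.4298,-.165])
for n,u,v,z in(("dowL",446,114,.044),("dowR",531.5,114.5,.044),("blockL",440,142,.063),("blockR",538,148,.063)):
    X=onz("wrist",(u,v),z,C)[:2];print(n,X,"rel sole origin: x",1e3*(X-S)@ex,"y",1e3*(X-S)@ey)
E
python3 -m creep '[[255,0,0,-30,0],[255,0,0,-70,0],[255,0,0,-110,0],[255,0,0,-120,0],[255,0,0,-120,0]]'
```

```text
dowL [ 0.57767602 -0.14221547] rel sole origin: x 43.81173000266507 y -143.06286453168536
dowR [ 0.66345961 -0.15472143] rel sole origin: x 43.771089377504104 y -229.75324557164632
blockL [ 0.56410334 -0.16629178] rel sole origin: x 18.03394527778012 y -133.09332437929498
blockR [ 0.6595836  -0.18557217] rel sole origin: x 12.68361295827275 y -230.35373433774114
t: 15.57
tool_pos: [0.43, -0.1818, 0.1341]
tool_rot: [2.351, 2.07, 0.004]
contact_force: [-0.8, 0.1, -1.8]
opening: 0.046
```

View pics/w6c.png

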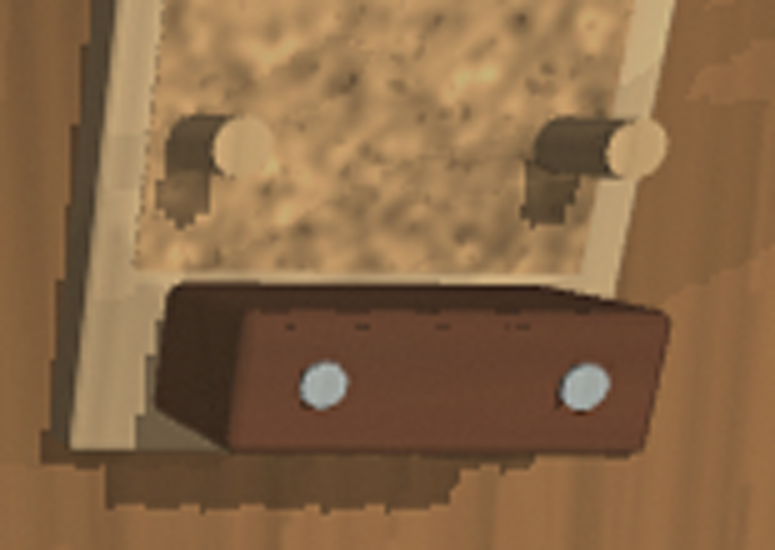

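```bash
python3 - <<'E'
from h import *
import json
C=json.load(open("w6.json"));al=1.4265;ex=np.array([np.cos(al),np.sin(al)]);ey=np.array([-ex[1],ex[0]])
S=np.array([.4298,-.165]);G=np.array([.6573,.0755])
w=lambda u,v,z:onz("wrist",(u,v),z,C)[:2]
a,b=w(453.6,114.4,.044),w(532.2,114.4,.044);m=(a+b)/2
print("dowels",a,b,np.linalg.norm(a-b),"axis ang",np.arctan2(*(b-a)[::-1])+np.pi/2)
O=m+.165*ex;print("origin from dowels",O,"lateral vs grip line",1e3*(O-G)@ey,"x of btn",1e3*(G-O)@ex)
for v,z in((147,.063),(142,.018)):print("face x",1e3*(w(492,v,z)-O)@ex)
o=ctrl.get_obs();Rm=R.from_rotvec(o["tool_rot"]).as_matrix();p=o["tool_pos"];print(p,np.arctan2(Rm[1,0],Rm[0,0]))
T0=np.array([.4288,-.1809]);off=(T0-S)
O2=O-ey*((O-G)@ey)  # lateral from gripper
T=O2-.1035*ex+off;print("TCP target",T,Rm.T@np.append(T-p[:2],0)*1e3)
E
```

```text
dowels [ 0.58529763 -0.14367821] [ 0.66415514 -0.15471992] 0.07962679756857205 axis ang 1.431679789532979
origin from dowels [0.64845274 0.01408614] lateral vs grip line -0.07576143160512139 x of btn 62.04780514704967
face x -195.2424457874775
face x -195.98164621847218
[ 0.42995672 -0.18180602  0.13412699] 1.4436859400106745
TCP target [ 0.63249487 -0.10422732] [102.62734509 191.06581256   1.28039048]
```

```bash
python3 -m creep '[[255,20,38,0,0.017],[255,41,76,0,0.017],[255,62,114,0,0.017],[255,82,152,0,0.017],[255,96,178,0,0.017],[255,102.5,190,0,0.017],[255,102.5,190,0,0.017],[255,102.5,190,0,0.017],[255,102.5,190,0,0.017],[255,102.5,190,0,0.017]]'; python3 - <<'E'
from h import *
o=ctrl.get_obs();p=o["tool_pos"];Rm=R.from_rotvec(o["tool_rot"]).as_matrix();print(p,np.arctan2(Rm[1,0],Rm[0,0]))
T=np.array([.6314,-.1041,.0300]);print(Rm.T@(T-p)*1e3)
im=snap("wrist","w7.png");
E
```

```text
t: 16.4
tool_pos: [0.6271, -0.1029, 0.1278]
tool_rot: [-2.375, -2.054, 0.002]
contact_force: [0.3, 0.4, -0.6]
opening: 0.0466
[ 0.62713854 -0.10285131  0.12783976] 1.425850397654611
[-0.62791089  4.62005195 97.82943693]
```

View pics/w7.png

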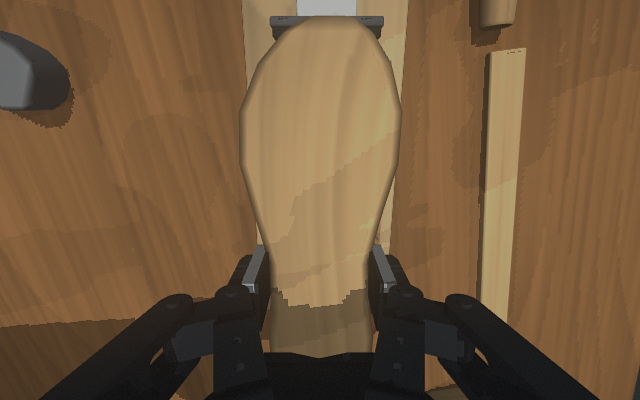

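```bash
python3 -m creep '[[255,-0.5,4,0,0],[255,-0.5,4,0,0],[255,-0.5,4,20,0]]'; python3 -m creep '[[255,0,0,0,0],[255,0,0,0,0],[255,0,0,0,0]]'; python3 - <<'E'
from h import *
for i in range(3):
    ctrl.get_image("wrist");o=ctrl.get_obs();p=o["tool_pos"];print(p)
Rm=R.from_rotvec(o["tool_rot"]).as_matrix();T=np.array([.6314,-.1041,.0300]);print(Rm.T@(T-p)*1e3,np.arctan2(Rm[1,0],Rm[0,0]))
E
```

```text
t: 16.7
tool_pos: [0.6359, -0.1049, 0.1143]
tool_rot: [2.37, 2.05, 0.008]
contact_force: [1.3, -0.7, -0.6]
opening: 0.0465
t: 16.95
tool_pos: [0.6326, -0.1036, 0.1094]
tool_rot: [-2.376, -2.056, 0.0]
contact_force: [0.8, -0.1, -1.1]
opening: 0.0462
[ 0.63296267 -0.103682    0.10988037]
[ 0.63314141 -0.10373921  0.11012403]
[ 0.63319171 -0.10371645  0.11016053]
[-0.61881312 -1.84066721 80.15794602] 1.4268089189328979
```

```bash
python3 -m creep '[[255,-0.5,-1.8,10,0],[255,-0.5,-1.8,30,0],[255,-0.5,-1.8,50,0],[255,-0.5,-1.8,64,0],[255,-0.5,-1.8,70,0],[255,-0.5,-1.8,70,0],[255,-0.5,-1.8,70,0],[255,-0.5,-1.8,70,0]]'; python3 -m creep '[[255,0,0,2,0],[255,0,0,4,0],[255,0,0,6,0],[255,0,0,8,0],[255,0,0,8,0],[255,0,0,8,0]]'
```

```text
t: 17.77
tool_pos: [0.6318, -0.1041, 0.0404]
tool_rot: [2.374, 2.055, 0.002]
contact_force: [-0.1, -0.1, -1.7]
opening: 0.0465
t: 18.27
tool_pos: [0.6306, -0.1037, 0.0308]
tool_rot: [-2.375, -2.056, 0.0]
contact_force: [0.2, -0.2, -2.0]
opening: 0.0463
```

```bash
for i in 1 2 3; do python3 -m creep '[[255,0,0,0.5,0],[255,0,0,1,0],[255,0,0,1,0]]'|egrep 'pos|force'; done; python3 - <<'E'
from h import *
C=ctrl.calibration("wrist");snap("wrist","w8.png");o=ctrl.get_obs();print(o["tool_pos"],o["contact_force"])
E
```

```text
tool_pos: [0.6308, -0.1038, 0.03]
contact_force: [-0.1, -0.1, -1.8]
tool_pos: [0.6309, -0.1039, 0.0293]
contact_force: [-1.2, -0.6, 0.5]
tool_pos: [0.631, -0.1039, 0.0293]
contact_force: [-3.7, 0.3, 6.1]
[ 0.63098919 -0.10388671  0.02918928] [-3.68266919  0.63387549  5.09304555]
```

View pics/w8.png

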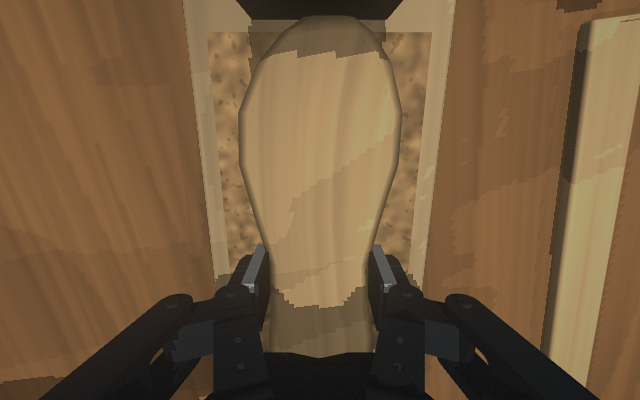

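```bash
for i in 1 2 3 4; do python3 -m creep '[[255,-0.5,0,-0.2,0],[255,-1,0,-0.2,0],[255,-1,0,-0.2,0]]'|egrep 'pos|force'; done
```

```text
tool_pos: [0.6313, -0.1043, 0.0292]
contact_force: [-1.8, 3.4, 6.2]
tool_pos: [0.6314, -0.1054, 0.0292]
contact_force: [0.7, 3.9, 4.9]
tool_pos: [0.6311, -0.1065, 0.0292]
contact_force: [1.3, 5.0, 5.1]
tool_pos: [0.6311, -0.1065, 0.0292]
contact_force: [1.6, 6.9, 4.9]
```

Heel contact felt at y=-0.1065. Now I'll measure the slack to the toe stop gently.

```bash
python3 -m creep '[[255,1,0,-0.3,0],[255,2,0,-0.3,0],[255,3,0,-0.3,0],[255,4,0,-0.3,0],[255,4,0,-0.3,0]]'|egrep 'pos|force'; for i in 1 2 3 4; do python3 -m creep '[[255,0.5,0,0,0],[255,1,0,0,0],[255,1,0,0,0]]'|egrep 'pos|force'; done
```

```text
tool_pos: [0.6307, -0.1047, 0.0292]
contact_force: [0.8, -3.1, 2.9]
tool_pos: [0.6308, -0.1031, 0.0292]
contact_force: [0.2, -1.3, 3.8]
tool_pos: [0.631, -0.1018, 0.0292]
contact_force: [-0.0, -2.5, 4.4]
tool_pos: [0.6313, -0.1007, 0.0292]
contact_force: [-0.5, -3.2, 4.4]
tool_pos: [0.6314, -0.0997, 0.0292]
contact_force: [-0.6, -3.4, 5.0]
```

```bash
for i in 1 2 3; do python3 -m creep '[[255,0.5,0,0,0],[255,1,0,0,0],[255,1,0,0,0]]'|egrep 'pos|force'; done
```

```text
tool_pos: [0.6316, -0.0987, 0.0292]
contact_force: [0.0, -2.6, 3.8]
tool_pos: [0.6316, -0.0987, 0.0292]
contact_force: [-0.8, -6.4, 4.3]
tool_pos: [0.6317, -0.0983, 0.0292]
contact_force: [-0.8, -7.9, 4.0]
```

```bash
python3 -m creep '[[255,-2,0,0,0],[255,-4,0,0,0],[255,-6,0,0,0],[255,-8,0,0,0],[255,-9.5,0,0,0],[255,-9.5,0,0,0],[255,-9.5,0,0,0]]'|egrep 'pos|rot|force'; python3 -m creep '[[255,-0.5,0,-0.5,0],[255,-0.5,0,-0.5,0],[255,-0.5,0,-0.5,0]]'|egrep 'pos|rot|force'
```

```text
tool_pos: [0.6307, -0.1046, 0.0292]
tool_rot: [-2.374, -2.055, -0.003]
contact_force: [-0.3, 2.3, 5.4]
tool_pos: [0.6301, -0.1058, 0.0293]
tool_rot: [-2.374, -2.055, -0.001]
contact_force: [-0.1, 2.2, 3.4]
```

```bash
python3 -m creep '[[255,0.5,0,-0.5,0],[255,0.5,0,-0.5,0],[100,0.5,0,-0.5,0],[60,0.5,0,-0.5,0],[60,0.5,0,-0.5,0],[60,0.5,0,-0.5,0],[60,0.5,0,-15,0],[60,0.5,0,-40,0],[60,0.5,0,-80,0],[0,0.5,0,-120,0],[0,-30,0,-150,0],[0,-60,0,-190,0]]' 35; python3 -m creep '[[0,-20,0,0,0],[0,-20,0,0,0],[0,-20,0,0,0],[0,-20,0,0,0]]'; python3 - <<'E'
from h import *
import json
C=ctrl.calibration("wrist");im=snap("wrist","w9.png");o=ctrl.get_obs();print(o["tool_pos"],o["contact_force"])
al=1.4265;ex=np.array([np.cos(al),np.sin(al)]);ey=np.array([-ex[1],ex[0]]);O=np.array([.6485,.0141])
for r in ctrl.outline_of("wrist","child_sole")[:3]:
    ys,xs=np.nonzero(r["mask"]);P=np.array([onz("wrist",(u,v),.046,C)[:2] for u,v in zip(xs,ys)])
    s=(P-O)@ex*1e3;t=(P-O)@ey*1e3;print(r["conf"],r["rect"],"x",s.min(),s.max())
    for k in range(-180,-20,30):
        q=t[abs(s-k)<4]
        if len(q):print(k,q.min().round(1),q.max().round(1),((q.min()+q.max())/2).round(1))
cv2.imwrite("pics/w9c.png",cv2.resize(im[:300,180:500,::-1],None,fx=2,fy=2,interpolation=2))
E
```

```text
t: 24.07
tool_pos: [0.6225, -0.1605, 0.2154]
tool_rot: [2.372, 2.057, 0.001]
contact_force: [0.7, -0.9, -1.4]
opening: 0.0853
t: 24.4
tool_pos: [0.6192, -0.1797, 0.2116]
tool_rot: [-2.374, -2.055, 0.0]
contact_force: [-1.2, -0.3, -0.5]
opening: 0.0854
[ 0.61909789 -0.17928328  0.2110361 ] [ 0.13413188 -0.42274389 -0.73443562]
0.82 [23.7, 0.0, 89.4, 27.4] x -56.50893387880143 -35.565262578570774
-60 198.0 209.6 203.8
0.7 [280.1, 0.0, 75.7, 178.0] x -195.3358215816145 -35.70550999353482
-180 -23.3 24.0 0.3
-150 -23.7 25.4 0.9
-120 -22.0 23.7 0.9
-90 -27.6 31.1 1.8
-60 -31.3 34.0 1.3
```

```bash
python3 - <<'E'
from h import *
C={c:ctrl.calibration(c) for c in("scene","side")}
for c in C:
    a=cv2.imread("pics/"+{"scene":"s0","side":"d0"}[c]+".png");b=snap(c,c+"_end.png")[:,:,::-1]
    d=(cv2.absdiff(a,b).max(2)>60).astype(np.uint8);n,l,s,_=cv2.connectedComponentsWithStats(d)
    print(c,[x.tolist() for x in s[1:] if x[4]>25])
    for n in("child_sole","toe_face"):print(n,[(round(r["conf"],2),r["rect"]) for r in ctrl.boxes_of(c,n)][:3])
print(ctrl.get_obs()["contact_force"],ctrl.get_obs()["t"]); ctrl.finish_job()
E
```

```text
scene [[42, 0, 17, 6, 67], [216, 0, 11, 17, 113], [226, 0, 18, 33, 338], [195, 11, 15, 38, 242], [56, 13, 60, 18, 189], [26, 27, 76, 62, 1604], [8, 29, 13, 13, 83], [0, 45, 30, 58, 662], [284, 46, 27, 28, 193], [11, 48, 14, 7, 41], [204, 55, 7, 9, 40], [250, 65, 10, 17, 88], [262, 64, 39, 14, 216], [199, 67, 116, 70, 3709], [0, 90, 10, 27, 147], [148, 107, 11, 9, 64], [0, 131, 42, 71, 1451], [259, 133, 51, 76, 2104], [214, 141, 21, 20, 238], [132, 153, 25, 11, 97], [156, 166, 76, 44, 1342], [117, 172, 56, 24, 543], [360, 184, 13, 9, 43], [41, 189, 83, 89, 2263], [0, 192, 4, 13, 36], [309, 203, 40, 39, 911], [212, 209, 54, 32, 561], [128, 212, 142, 114, 5020], [0, 214, 8, 15, 71], [208, 221, 58, 32, 400], [0, 234, 16, 5, 40], [27, 237, 21, 17, 106], [297, 243, 33, 19, 153], [285, 244, 8, 5, 28], [294, 248, 8, 5, 27], [31, 255, 7, 13, 63]]
child_sole [(0.92, [288.0, 218.1, 52.3, 40.6]), (0.9, [262.2, 181.7, 26.9, 20.7])]
toe_face [(0.68, [284.0, 216.9, 59.8, 42.3]), (0.67, [299.2, 140.6, 67.6, 20.1]), (0.63, [330.6, 194.3, 35.1, 38.5])]
side [[304, 0, 183, 91, 8252], [481, 0, 24, 54, 2
[... 354 characters left out ...]
, 54], [353, 138, 13, 4, 33], [381, 150, 12, 5, 39], [517, 157, 30, 52, 462], [309, 172, 20, 11, 108], [363, 180, 24, 25, 152], [282, 184, 29, 21, 294], [314, 184, 15, 17, 80], [485, 187, 7, 12, 29], [430, 199, 82, 67, 1227], [565, 207, 30, 44, 312], [296, 209, 10, 9, 31], [255, 214, 13, 11, 30], [514, 239, 17, 15, 60], [482, 252, 33, 46, 156], [517, 255, 28, 11, 74], [466, 272, 9, 21, 89], [475, 283, 23, 15, 100], [475, 296, 10, 10, 38]]
child_sole [(0.92, [355.4, 229.8, 45.7, 46.4]), (0.61, [290.8, 172.5, 38.5, 35.9]), (0.58, [224.0, 162.1, 122.1, 112.9])]
toe_face [(0.93, [271.1, 193.4, 29.4, 33.8])]
[ 0.53611394 -1.16811494 -0.29142517] 24.8
the job is handed in; nothing more can be done
```

The toe stop is one hole further back, the child sole is lying in the jig and released, and I handed the job in at t = 24.8 s.

**Toe stop:** I squeezed both buttons flush and drew the sleeve towards the end bracket. The noses slipped under at about 15 N and the drag stayed near 6 N. The click came about 47 mm on and the sleeve stopped dead about 3 mm later. Afterwards the wrist picture showed both buttons standing out again.

**Sole:** I gripped the wooden sole across its 46 mm waist and left the grey look-alike alone. It touched down at the height expected for lying flat on the bed.

**Last checks:**
- **Heel:** it lies about 0.7 mm or less from the block; I felt the contact before letting go.
- **Straightness:** the sole is centred within 1–2 mm and straight to about 0.5°.
- **Robot:** nothing is touching it.

**What did not check out fully:**
- **Toe gap:** the jig has about 8 mm of slack at this hole. With the heel against the block, the toe stands roughly 7 mm short of the stop rather than touching it.
- **Final picture:** the viewer's limit was reached, so I checked the final state only by the networks and numbers. In the last wrist picture the toe was outside the frame.
- **Bystanders:** I saw no contact with them, but the before/after image comparison was cluttered by the arm and its shadow. It does not confirm by itself that none of them moved.

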